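# Line up the potted cacti by height under the grow lamp

## Robot

A 7-joint arm with a two-finger parallel gripper is mounted at the origin on the work surface. World frame = base frame: x ahead of the robot, y to its left, z up, the work surface at z = 0. Lengths are in m, angles in rad, forces in N, time in s.
With the tool pointing down it reaches from about 0.4 to 0.875 m from the base axis. Payload 6.5 kg.
Tool frame: the origin (TCP) lies midway between the tips of the shut fingers; the grasp point (between the pads) lies 19 mm behind it; z points along the fingers, y is the line along which they close (so a half turn about z gives the same grasp; the last joint's range is limited). The gripper opens to 85 mm and grips with 20 to 120 N. Pads are 22 mm wide; open, the fingers measure 114 mm over their backs; the gripper's body (76 mm by 85 mm) begins 54 mm behind the grasp point. The pads swing forward as they close: fully open they stand 13 mm farther back than shut.
Start: joints at [1.102, 0.536, -0.004, 1.538, 0.003, 1.067, -0.071], TCP at [0.255, -0.598, 0.231] pointing down, gripper open.
Joint ranges: [-2.7, 2.7], [-0.37, 2.16], [-1.27, 1.26], [0.24, 2.4], [-1.31, 4.45], [0.19, 1.91], [-2.76, 2.76]. Speed limits (rad/s): [2.39, 2.39, 3.14, 3.14, 3.14, 3.14, 3.14].

## Interface

Orientations are given as a unit quaternion [w, x, y, z].
In Python, from cell import read_state, get_image, get_calibration, close_job, search_frame, regions_of gives the robot as it stands. The module is installed in compiled form; this text tells all that it offers.
- The arm moves only by the tool send_rows, never from a script. Its arguments are lists of equal length, an entry for each row: "slide": the shift along the world's x, y, z normalised to -1 to 1, where 1 is 0.75 m, a list of three; "spin": the turn about the world's z normalised to -1 to 1, where 1 is 45 degrees; "jaw": the opening in per cent of the stroke, from 0 (shut) to 100 (fully open). In form: {"slide": [[dx, dy, dz], ...], "spin": [spin, ...], "jaw": [jaw, ...]}. A call has 1 to 5 rows; each row is the pose to reach, as a shift and turn from the pose commanded when the call began; what a row does not reach only later rows make up. A row lasts 1/10 s, in which the tool goes at most 50 mm and 8.59 degrees, less where a joint would pass 70% of its speed; a pose out of reach is approached as far as the arm can. A call with a number of a shift or a turn outside -1 to 1 is refused whole. A call with a gripper value outside its range is refused whole. The fingers move at their own pace and stop on an object; "force" is the grip in N (left out, the last holds). Time passes only in rows, so rows that repeat a pose let the fingers close. It gives the time, the measured TCP pose, the force, the opening and the grip force at its end, in the units of the state.
- read_state(): the state, without advancing time (a new reading comes with each control period).
- get_image(name): name is "scene" or "top" or "wrist"; returns the picture (384x512x3 uint8, blue, green, red); there is no depth.
- get_calibration(name): a dict with "K" (3x3 intrinsics, pixels), "R" (3x3) and "t" (3): a world point X has camera coordinates R X + t. Camera axes: x right, y down, z forward; pixel columns grow to the right and rows downward; lengths in m; the calibration is good to about 2 mm. A picture is of the moment at which its call begins: read the wrist's pose just before it. get_calibration takes no time and is no camera call; for the wrist camera it gives the pose at the moment of the call.
- close_job(): hands the job in; it is judged then, once.
Trained networks look in the newest picture that a camera, given by its name, has taken for a name from the list of things; names that differ only in an ending like _2 or _b are one class to them, and where a whole thing is asked for, a point or a joint stands for the part that bears it (a point fixed in the world has none). Each returns a list of dicts, best first, with "p" (0 to 1); they miss things now and then, are a little off and sometimes report something else, mostly with a low value. They report only what shows in the picture. A call takes as long as a camera call.
- search_frame(camera, thing): "point" ([x, y, z] in m, in world coordinates, good to about 4 mm: the middle of the surface that is visible of it).
- regions_of(camera, thing): "mask" (384x512 bool, what is visible of it).
The state is a dict: "time": time; "q": joint angles; "qd": joint speeds; "tau": joint torques, N m; "ee_pos": TCP position; "tool_rot": TCP orientation; "ft_force": force on the tool from outside, world axes, zero at the start; "moment": the same for the moment, N m; "width": finger opening in m; "finger_force": force on a finger pad.
Only numpy, scipy, OpenCV 4.12 (cv2) and the standard library are available. Lean on these libraries where they do the work, as an engineer would, in place of code of your own. Each camera call takes 0.05 s, during which the arm holds its last target. There are 200 camera calls.

## Task

Line the four potted cacti up by height in the row of four saucers, one to a saucer: the shortest in the saucer next to the small grow lamp, then rising to the tallest at the other end, so that none stands in another's shade. Stand each pot upright and flat inside its saucer, tip none over on the way, and do not shift the clear tray of seedlings.

Things in the scene. Friction and masses are not known exactly. Their poses are not given: they have to be found in the camera images.
- cactus_a_mid (a point): Potted cactus a, the shortest: a wide low pot with a flat button-shaped cactus: 56 mm tall over all, in a straight-sided round terracotta pot 56 mm across and 42 mm high; the green plant above the pot is narrower than it. Loose, 0.08 to 0.27 kg, rigid. The point is on its axis, half-way up (28 mm above the underside, on the pot's wall, a good place to grip); z is its axis, up when upright.
- cactus_b_mid (a point): Potted cactus b, second shortest: a small globe cactus: 70 mm tall over all, in a straight-sided round terracotta pot 50 mm across and 52 mm high; the green plant above the pot is narrower than it. Loose, 0.08 to 0.27 kg, rigid. The point is on its axis, half-way up (35 mm above the underside, on the pot's wall, a good place to grip); z is its axis, up when upright.
- cactus_c_mid (a point): Potted cactus c, second tallest: a wide pot with a fat globe cactus: 84 mm tall over all, in a straight-sided round terracotta pot 58 mm across and 62 mm high; the green plant above the pot is narrower than it. Loose, 0.08 to 0.27 kg, rigid. The point is on its axis, half-way up (42 mm above the underside, on the pot's wall, a good place to grip); z is its axis, up when upright.
- cactus_d_mid (a point): Potted cactus d, the tallest: a slim tall pot with a thin columnar cactus: 98 mm tall over all, in a straight-sided round terracotta pot 48 mm across and 72 mm high; the green plant above the pot is narrower than it. Loose, 0.08 to 0.27 kg, rigid. The point is on its axis, half-way up (49 mm above the underside, on the pot's wall, a good place to grip); z is its axis, up when upright.
- saucer_1: Saucer 1 of the row of four alike round grey saucers, fixed on a pale wooden board 12 mm thick (the end at the robot’s right; numbered from the robot's right to its left). 82 mm across, rim 8 mm high, flat inside floor 74 mm across and 3 mm above its origin. Origin: centre of its underside, on the board's top; z up, y along the row towards saucer 4. Neighbours are about 100 mm apart.
- saucer_2: Saucer 2 of the row of four alike round grey saucers, fixed on a pale wooden board 12 mm thick (one of the middle two; numbered from the robot's right to its left). 82 mm across, rim 8 mm high, flat inside floor 74 mm across and 3 mm above its origin. Origin: centre of its underside, on the board's top; z up, y along the row towards saucer 4. Neighbours are about 100 mm apart.
- saucer_3: Saucer 3 of the row of four alike round grey saucers, fixed on a pale wooden board 12 mm thick (one of the middle two; numbered from the robot's right to its left). 82 mm across, rim 8 mm high, flat inside floor 74 mm across and 3 mm above its origin. Origin: centre of its underside, on the board's top; z up, y along the row towards saucer 4. Neighbours are about 100 mm apart.
- saucer_4: Saucer 4 of the row of four alike round grey saucers, fixed on a pale wooden board 12 mm thick (the end at the robot’s left; numbered from the robot's right to its left). 82 mm across, rim 8 mm high, flat inside floor 74 mm across and 3 mm above its origin. Origin: centre of its underside, on the board's top; z up, y along the row towards saucer 4. Neighbours are about 100 mm apart.
- lamp: Small grow lamp, fixed, 100 mm tall, a 56 mm round black foot and a 64 mm round metal shade on a thin stem. It stands on the bench about 90 mm beyond one end saucer of the row, either end; a stack of upturned spare pots stands beyond the other end. Origin: centre of its underside.
- seed_tray: Clear plastic tray of seedlings, loose, 170 x 130 mm and 55 mm high, 0.7 kg, at the robot's left. Origin: centre of its underside, x along its 170 mm side.

How it is judged:
At the end, for the whole second after the job is handed in: Counting from the saucer next to the lamp, cacti a, b, c, d (rising height) stand in the four saucers in turn: each axis within 15 mm of its saucer's centre, its underside on the saucer's floor (within 4 mm), upright within 0.1 rad, and at rest (under 0.02 m/s) (((y of lamp in the frame of saucer_2 above 0 m and horizontal distance between cactus_a_mid and saucer_4 below 0.015 m and z of cactus_a_mid in the frame of saucer_4 between 0.027 and 0.035 m and horizontal distance between cactus_b_mid and saucer_3 below 0.015 m and z of cactus_b_mid in the frame of saucer_3 between 0.034 and 0.042 m and horizontal distance between cactus_c_mid and saucer_2 below 0.015 m and z of cactus_c_mid in the frame of saucer_2 between 0.041 and 0.049 m and horizontal distance between cactus_d_mid and saucer_1 below 0.015 m and z of cactus_d_mid in the frame of saucer_1 between 0.048 and 0.056 m) or (y of lamp in the frame of saucer_2 below 0 m and horizontal distance between cactus_a_mid and saucer_1 below 0.015 m and z of cactus_a_mid in the frame of saucer_1 between 0.027 and 0.035 m and horizontal distance between cactus_b_mid and saucer_2 below 0.015 m and z of cactus_b_mid in the frame of saucer_2 between 0.034 and 0.042 m and horizontal distance between cactus_c_mid and saucer_3 below 0.015 m and z of cactus_c_mid in the frame of saucer_3 between 0.041 and 0.049 m and horizontal distance between cactus_d_mid and saucer_4 below 0.015 m and z of cactus_d_mid in the frame of saucer_4 between 0.048 and 0.056 m)) and angle between each of cactus_a_mid, cactus_b_mid, cactus_c_mid, cactus_d_mid's own z axis and vertical below 0.1 rad and linear speed of each of cactus_a, cactus_b, cactus_c, cactus_d below 0.02 m/s); the robot touches nothing.
It fails at once if a cactus is tipped over (leans more than 0.7 rad) (angle between any of cactus_a_mid, cactus_b_mid, cactus_c_mid, cactus_d_mid's own z axis and vertical above 0.7 rad).
It fails at once if the seedling tray is shifted by more than 15 mm (distance of seed_tray from where it was at the start of the episode above 0.015 m).
It also fails if it takes over 96 s, if anything falls off the work surface, if the arm or the gripper's body presses on something with over 40 N, if the wrist force passes 120 N, or if a joint passes its speed limit or range.

## Working session

There is one attempt and no reset: what is moved stays moved. The work goes in short steps, Python scripts to look and compute and a tool call to move; the robot and the scene stay as the last step left them, time stands still between calls to the robot, and variables do not carry over. Pictures are saved under pics/ and viewed, at most 14 in all, crops included, and the job is handed in when it is done.

Besides the shell and the picture viewer there is one more tool, called after ">>>" in YAML: its name, and indented under it one key for each argument. send_rows: Moves the arm, as the interface text tells. Its arguments: {"type":"object","properties":{"slide":{"type":"array"},"spin":{"type":"array"},"jaw":{"type":"array"},"force":{"type":"number"}},"required":["slide","spin","jaw"]}

```bash
mkdir -p pics; python3 - <<'E'
from cell import *
import cv2,numpy as np
a=get_image("scene");b=get_image("top")
cv2.imwrite("pics/s.png",a);cv2.imwrite("pics/t.png",b)
for th in ["cactus_a_mid","saucer_1","lamp","seed_tray"]:
  for c in ["top","scene"]:
    print(th,c,[(np.round(r["point"],3).tolist(),round(r["p"],2)) for r in search_frame(c,th)])
s=read_state();print(s["time"],s["ee_pos"],s["tool_rot"],s["width"])
c=get_calibration("top");print(c)
E
```

```text
cactus_a_mid top []
cactus_a_mid scene [([0.48, 0.082, 0.04], 0.9)]
saucer_1 top [([0.639, 0.119, 0.014], 0.84), ([0.624, 0.019, 0.014], 0.82), ([0.6, -0.172, 0.015], 0.8)]
saucer_1 scene [([0.625, 0.016, 0.016], 0.96), ([0.64, 0.123, 0.013], 0.88), ([0.602, -0.168, 0.017], 0.75), ([0.613, -0.076, 0.012], 0.64)]
lamp top [([0.59, -0.262, 0.083], 0.69)]
lamp scene [([0.602, -0.259, 0.08], 0.86)]
seed_tray top [([0.375, 0.431, 0.027], 0.79)]
seed_tray scene [([0.387, 0.434, 0.033], 0.88)]
0.5 [ 0.25477453 -0.5979614   0.23127049] [-1.58076552e-05  9.79786037e-01  2.00048298e-01 -1.75752975e-05] 0.0853763608281217
{'K': array([[382.62242542,   0.        , 257.3513269 ],
       [  0.        , 382.62242542, 190.48432555],
       [  0.        ,   0.        ,   1.        ]]), 'R': array([[ 0.01986254, -0.99936585,  0.02955292],
       [-0.98685531, -0.02433835, -0.15976306],
       [ 0.16038101, -0.02599116, -0.98671292]]), 't': array([0.06763461, 0.50420194, 1.11983455])}
```

View pics/s.png

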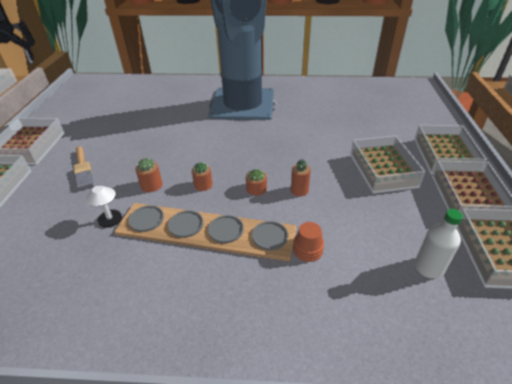

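View pics/t.png

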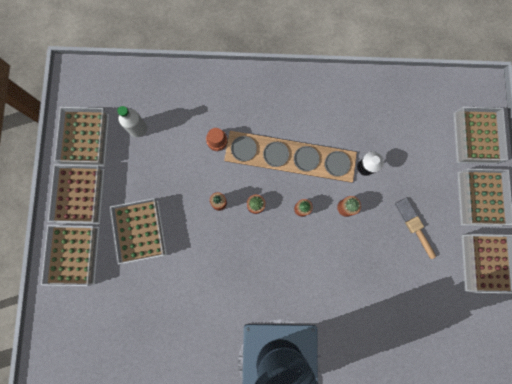

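The lamp is by saucer 1, on the robot's right (scene 100,200). From scene left to right the cacti are c (149,175), b (202,177), a (257,182) and d (300,178). In the top view they are c (348,206), b (303,208), a (256,204) and d (218,201). So a→1, b→2, c→3, d→4.

```bash
cat > h.py <<'E'
from cell import *
import cv2,numpy as np
from scipy.optimize import least_squares
D={'a':(.028,.042,.056),'b':(.025,.052,.070),'c':(.029,.062,.084),'d':(.024,.072,.098)}
def proj(cal,X):
    p=(X@cal["R"].T+cal["t"])@cal["K"].T; return p[:,:2]/p[:,2:]
def mask(im):
    h=cv2.cvtColor(im,cv2.COLOR_BGR2HSV); H,S,V=cv2.split(h)
    return (((H<16)|(H>172))&(S>90)&(V>50)).astype(np.uint8)
def potmodel(x,y,k,cal):
    r,h,_=D[k]; t=np.linspace(0,6.283,40)
    X=np.vstack([np.c_[x+r*np.cos(t),y+r*np.sin(t),0*t+z] for z in(0,h)])
    p=cv2.convexHull(proj(cal,X).astype(np.float32))[:,0]
    return p
E
python3 - <<'E'
from h import *
cams={c:(get_image(c),get_calibration(c)) for c in("scene","top")}
seed={'scene':dict(c=(149,178),b=(202,180),a=(257,184),d=(300,183)),'top':dict(c=(348,206),b=(303,208),a=(256,204),d=(218,201))}
boxes={}
for c,(im,cal) in cams.items():
    m=mask(im)
    n,l,st,ce=cv2.connectedComponentsWithStats(m)
    for k,s in seed[c].items():
        j=min((i for i in range(1,n) if st[i,4]>25),key=lambda i:np.hypot(*(ce[i]-s)))
        boxes[c,k]=np.array([st[j,0]-.5,st[j,1]-.5,st[j,0]+st[j,2]-.5,st[j,1]+st[j,3]-.5]); 
for k in D:
    def f(v,cs):
        out=[]
        for c in cs:
            p=potmodel(*v,k,cams[c][1]); out+=list(np.r_[p.min(0),p.max(0)]-boxes[c,k])
        return out
    for cs in (("scene",),("top",),("scene","top")):
        r=least_squares(f,[.48,.0],args=(cs,),loss='soft_l1'); print(k,cs,r.x.round(4),np.round(r.fun,1))
for c,(im,cal) in cams.items():
    for r in regions_of(c,"saucer_1"):
        ys,xs=np.nonzero(r["mask"]); u=np.array([(xs.min()+xs.max())/2,(ys.min()+ys.max())/2,1])
        o=-cal["R"].T@cal["t"]; d=cal["R"].T@np.linalg.inv(cal["K"])@u; s=(.018-o[2])/d[2]
        print(c,(o+s*d).round(4),r["p"],u,len(xs))
E
```

```text
a ('scene',) [0.48 0.12] [13.5 -0.9 15.6  5.6]
a ('top',) [0.4653 0.0037] [25.3 -0.5 26.8  1.3]
a ('scene', 'top') [0.464  0.0816] [-1.  -5.1  0.8  1.   0.3 -0.7  1.   1.2]
b ('scene',) [0.48 0.  ] [21.4  3.7 23.4  8.5]
b ('top',) [ 0.48 -0.12] [17.8 -7.9 21.3 -6.4]
b ('scene', 'top') [ 0.4933 -0.0568] [ -1.8   6.4   1.2  11.4  -2.3 -12.7   0.3 -11.1]
c ('scene',) [ 0.4597 -0.0153] [70.7 -1.2 70.   2.1]
c ('top',) [0.48 0.  ] [-64.7  -7.7 -65.8  -6.1]
c ('scene', 'top') [ 0.45 -0.03] [ 65.7  -3.5  65.   -0.5 -55.2   2.5 -55.7   3.8]
d ('scene',) [0.4725 0.    ] [-76.5  -3.  -74.7   0.3]
d ('top',) [0.472 0.   ] [64.8 -0.9 66.9  0.9]
d ('scene', 'top') [0.4724 0.    ] [-76.5  -3.  -74.7   0.3  64.8  -1.1  66.9   0.8]
scene [ 0.6149 -0.0756  0.018 ] 0.95 [185.  223.5   1. ] 766
scene [ 0.6013 -0.1733  0.018 ] 0.7 [145.5 218.    1. ] 759
scene [0.6432 0.1223 0.018 ] 0.7 [269.5 235.5   1. ] 811
scene [0.6265 0.0208 0.018 ] 0.64 [225.5 228.5   1. ] 792
top [0.6402 0.1229 0.018 ] 0.79 [244. 148.   1.] 527
top [0.6235 0.0236 0.018 ] 0.63 [275.5 154.    1. ] 516
top [ 0.5997 -0.1704  0.018 ] 0.61 [337. 163.   1.] 509
top [ 0.61  -0.071  0.018] 0.6 [305.5 159.    1. ] 486
```

```bash
python3 - <<'E'
from h import *
cams={c:(cv2.imread(f),get_calibration(c)) for c,f in(("scene","pics/s.png"),("top","pics/t.png"))}
seed={'scene':dict(c=(149,178),b=(202,180),a=(257,184),d=(300,183)),'top':dict(c=(348,206),b=(303,208),a=(256,204),d=(218,201))}
y0=dict(a=.08,b=-.04,c=-.16,d=.18)
boxes={}
for c,(im,cal) in cams.items():
    n,l,st,ce=cv2.connectedComponentsWithStats(mask(im))
    for k,s in seed[c].items():
        j=min((i for i in range(1,n) if st[i,4]>25),key=lambda i:np.hypot(*(ce[i]-s)))
        boxes[c,k]=np.array([st[j,0]-.5,st[j,1]-.5,st[j,0]+st[j,2]-.5,st[j,1]+st[j,3]-.5])
for k in D:
    def f(v,cs):
        out=[]
        for c in cs:
            p=potmodel(*v/100,k,cams[c][1]); out+=list(np.r_[p.min(0),p.max(0)]-boxes[c,k])
        return out
    for cs in (("scene",),("top",),("scene","top")):
        r=least_squares(f,[48,y0[k]*100],args=(cs,),loss='soft_l1',diff_step=.02); print(k,cs,(r.x/100).round(4),np.round(r.fun,1))
S=np.array([[.6005,-.1718],[.6125,-.0733],[.625,.0222],[.6417,.1226]])
i=np.arange(4)-1.5; print([np.polyfit(i,S[:,j],1).round(4) for j in(0,1)])
E
```

```text
a ('scene',) [0.4661 0.0821] [-0.9 -4.6  0.9  1.5]
a ('top',) [0.4646 0.0837] [-0.3 -0.9  0.3  0.9]
a ('scene', 'top') [0.4649 0.083 ] [-0.5 -4.9  1.3  1.2 -0.1 -1.   0.5  0.9]
b ('scene',) [ 0.458  -0.0623] [-1.1 -2.   1.3  1.2]
b ('top',) [ 0.4565 -0.0596] [-1.5 -0.6  1.3  0.6]
b ('scene', 'top') [ 0.4569 -0.0615] [-0.8 -2.3  1.6  0.9 -0.9 -0.7  1.9  0.5]
c ('scene',) [ 0.4631 -0.2015] [-1.2 -2.   1.4  1.1]
c ('top',) [ 0.4636 -0.1997] [-1.2 -0.6  1.   0.7]
c ('scene', 'top') [ 0.4636 -0.2005] [-0.9 -1.9  1.7  1.2 -0.9 -0.7  1.3  0.6]
d ('scene',) [0.4684 0.1932] [-0.7 -2.2  0.7  1.3]
d ('top',) [0.4671 0.1973] [-0.8 -0.9  0.9  1. ]
d ('scene', 'top') [0.4673 0.1949] [-0.1 -2.5  1.3  1.   0.  -1.   1.7  1. ]
[array([0.0136, 0.6199]), array([ 0.0979, -0.0251])]
```

>>> send_rows:
  slide:
    - [0.28,0.908,0]
    - [0.28,0.908,0]
    - [0.28,0.908,0]
    - [0.28,0.908,0]
    - [0.28,0.908,0]
  spin: [1,1,1,1,1]
  jaw: [100,100,100,100,100]
  force: 40

```text
time: 1.2
ee_pos: [0.3288, -0.3573, 0.2316]
tool_rot: [0.0, 0.837, 0.548, -0.0]
ft_force: [0.9, -0.1, 0.8]
width: 0.0855
finger_force: 0.0
```

>>> send_rows:
  slide:
    - [0.182,0.587,0]
    - [0.182,0.587,0]
    - [0.182,0.587,0]
    - [0.182,0.587,0]
    - [0.182,0.587,0]
  spin: [0.35,0.35,0.35,0.35,0.35]
  jaw: [100,100,100,100,100]

```text
time: 1.7
ee_pos: [0.4029, -0.1186, 0.2317]
tool_rot: [0.001, 0.756, 0.655, 0.0]
ft_force: [0.1, 0.4, 0.1]
width: 0.0856
finger_force: 0.0
```

>>> send_rows:
  slide:
    - [0.08,0.26,0]
    - [0.08,0.26,0]
    - [0.08,0.26,0]
    - [0.08,0.26,0]
    - [0.08,0.26,0]
  spin: [0,0,0,0,0]
  jaw: [100,100,100,100,100]

```text
time: 2.2
ee_pos: [0.4637, 0.082, 0.2322]
tool_rot: [-0.001, 0.753, 0.658, 0.002]
ft_force: [0.1, 0.0, -0.4]
width: 0.0856
finger_force: 0.0
```

>>> send_rows:
  slide:
    - [0,0,-0.06]
    - [0,0,-0.12]
    - [0,0,-0.18]
    - [0,0,-0.24]
    - [0,0,-0.27]
  spin: [0,0,0,0,0]
  jaw: [100,100,100,100,100]

```text
time: 2.7
ee_pos: [0.4605, 0.0737, 0.0258]
tool_rot: [-0.001, 0.756, 0.655, -0.002]
ft_force: [0.4, 0.5, -0.5]
width: 0.0853
finger_force: 0.0
```

>>> send_rows:
  slide:
    - [0,0,-0.016]
    - [0,0,-0.029]
    - [0,0,-0.029]
    - [0,0,-0.029]
    - [0,0,-0.029]
  spin: [0,0,0,0,0]
  jaw: [100,100,50,40,40]

```text
time: 3.2
ee_pos: [0.4635, 0.0748, 0.0083]
tool_rot: [0.001, 0.756, 0.655, 0.001]
ft_force: [-0.5, -0.6, 2.5]
width: 0.0553
finger_force: 42.2
```

>>> send_rows:
  slide:
    - [0,0,0]
    - [0,0,0]
    - [0,0,0]
    - [0,0,0]
    - [0,0,0]
  spin: [0,0,0,0,0]
  jaw: [40,40,40,40,40]

```text
time: 3.7
ee_pos: [0.4635, 0.0748, 0.0083]
tool_rot: [0.001, 0.756, 0.655, 0.001]
ft_force: [-1.0, -0.8, 7.0]
width: 0.0551
finger_force: 42.8
```

>>> send_rows:
  slide:
    - [0,0,0]
    - [0,0,0]
    - [0,0,0]
    - [0,0,0.002]
    - [0.001,0.01,0.002]
  spin: [0,0,0,0,0]
  jaw: [100,100,100,100,100]

```text
time: 4.2
ee_pos: [0.4632, 0.0813, 0.0086]
tool_rot: [0.0, 0.756, 0.654, -0.0]
ft_force: [0.9, -0.2, 0.0]
width: 0.0856
finger_force: 0.0
```

```bash
python3 - <<'E'
from h import *
im=get_image("wrist");cal=get_calibration("wrist");s=read_state();print(s["ee_pos"],s["width"])
p=potmodel(.4649,.083,'a',cal).astype(int);cv2.polylines(im,[p],True,(255,0,0),1)
cv2.imwrite("pics/w1.png",im)
E
```

```text
[0.46360273 0.08388573 0.00874103] 0.08562518753826194
```

View pics/w1.png

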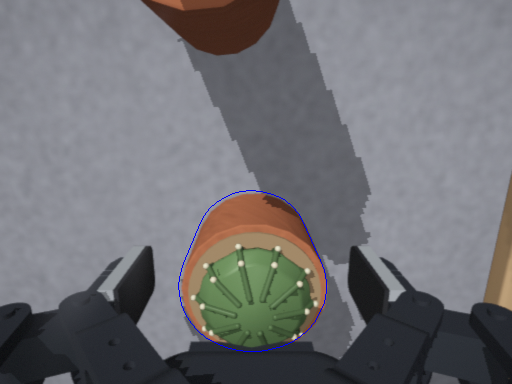

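The wrist picture shows the fitted outline of a (179–326, 190–350) on the pot and centred between the pads (153 and 350).

>>> send_rows:
  slide:
    - [0,0,0]
    - [0,0,0]
    - [0,0,0]
    - [0,0,0]
    - [0,0,0.03]
  spin: [0,0,0,0,0]
  jaw: [40,40,40,40,40]

```text
time: 4.75
ee_pos: [0.4613, 0.0818, 0.0295]
tool_rot: [-0.001, 0.756, 0.655, -0.002]
ft_force: [0.3, 0.8, -1.2]
width: 0.0547
finger_force: 42.8
```

>>> send_rows:
  slide:
    - [0,0,0.05]
    - [0,0,0.1]
    - [0,0,0.15]
    - [0.03,-0.05,0.15]
    - [0.055,-0.1,0.15]
  spin: [0,0,0,0,0]
  jaw: [40,40,40,40,40]

```text
time: 5.25
ee_pos: [0.5059, 0.0069, 0.145]
tool_rot: [0.001, 0.755, 0.656, 0.001]
ft_force: [0.5, -0.5, -1.3]
width: 0.055
finger_force: 43.1
```

>>> send_rows:
  slide:
    - [0.03,-0.05,0]
    - [0.06,-0.1,0]
    - [0.09,-0.15,0]
    - [0.12,-0.2,0]
    - [0.126,-0.241,0]
  spin: [0,0,0,0,0]
  jaw: [40,40,40,40,40]

```text
time: 5.75
ee_pos: [0.6005, -0.1763, 0.143]
tool_rot: [0.0, 0.756, 0.654, 0.0]
ft_force: [0.5, 0.8, -0.7]
width: 0.0547
finger_force: 43.1
```

>>> send_rows:
  slide:
    - [0,0,0]
    - [0,0,0]
  spin: [0,0]
  jaw: [40,40]

```text
time: 5.95
ee_pos: [0.5982, -0.1743, 0.1427]
tool_rot: [-0.001, 0.756, 0.654, -0.0]
ft_force: [-0.3, 0.6, -1.3]
width: 0.0553
finger_force: 43.1
```

>>> send_rows:
  slide:
    - [0.002,0.003,-0.05]
    - [0.002,0.003,-0.1]
    - [0.002,0.003,-0.13]
    - [0.002,0.003,-0.147]
    - [0.002,0.003,-0.152]
  spin: [0,0,0,0,0]
  jaw: [40,40,40,40,40]

```text
time: 6.45
ee_pos: [0.5996, -0.1697, 0.0284]
tool_rot: [-0.001, 0.755, 0.655, -0.0]
ft_force: [0.2, -0.1, -0.4]
width: 0.055
finger_force: 43.0
```

>>> send_rows:
  slide:
    - [0,0,-0.002]
    - [0,0,-0.004]
    - [0,0,-0.005]
    - [0,0,-0.005]
  spin: [0,0,0,0]
  jaw: [40,40,40,40]

```text
time: 6.85
ee_pos: [0.601, -0.1714, 0.0265]
tool_rot: [0.0, 0.756, 0.655, 0.0]
ft_force: [-0.5, 0.0, -1.3]
width: 0.055
finger_force: 43.0
```

>>> send_rows:
  slide:
    - [0,0,-0.0025]
    - [0,0,-0.0025]
    - [0,0,-0.0025]
    - [0,0,-0.0025]
    - [0,0,-0.0025]
  spin: [0,0,0,0,0]
  jaw: [40,40,60,100,100]

```text
time: 7.35
ee_pos: [0.6007, -0.1713, 0.0241]
tool_rot: [0.0, 0.756, 0.655, 0.0]
ft_force: [0.2, -0.2, 0.0]
width: 0.0813
finger_force: 0.0
```

>>> send_rows:
  slide:
    - [0,0,0]
    - [0,0,0.04]
    - [0,0,0.1]
    - [0,0,0.16]
    - [-0.02,0.02,0.22]
  spin: [0,0,0,0,0]
  jaw: [100,100,100,100,100]

```text
time: 7.85
ee_pos: [0.5864, -0.1583, 0.1908]
tool_rot: [0.001, 0.757, 0.654, 0.0]
ft_force: [0.9, 0.2, 0.8]
width: 0.0857
finger_force: 0.0
```

>>> send_rows:
  slide:
    - [-0.06,0.04,0]
    - [-0.11,0.08,0]
    - [-0.17,0.127,0]
    - [-0.17,0.127,0]
    - [-0.17,0.127,0]
  spin: [0,0,0,0,0]
  jaw: [100,100,100,100,100]

```text
time: 8.35
ee_pos: [0.4571, -0.0603, 0.1893]
tool_rot: [0.0, 0.755, 0.656, -0.0]
ft_force: [0.7, -0.5, -0.4]
width: 0.0854
finger_force: 0.0
```

>>> send_rows:
  slide:
    - [0,-0.001,-0.06]
    - [0,-0.001,-0.12]
    - [0,-0.001,-0.18]
    - [0,-0.001,-0.22]
    - [0,-0.001,-0.234]
  spin: [0,0,0,0,0]
  jaw: [100,100,100,100,100]

```text
time: 8.85
ee_pos: [0.4576, -0.0626, 0.0105]
tool_rot: [-0.001, 0.756, 0.654, -0.001]
ft_force: [-0.7, -0.3, 0.3]
width: 0.0855
finger_force: 0.0
```

>>> send_rows:
  slide:
    - [0,0,0]
    - [0,0,0]
    - [0,0,0]
    - [0,0,0]
    - [0,0,0]
  spin: [0,0,0,0,0]
  jaw: [100,40,30,30,30]

```text
time: 9.35
ee_pos: [0.4591, -0.0621, 0.0149]
tool_rot: [0.001, 0.756, 0.655, 0.001]
ft_force: [-0.6, -0.4, 7.1]
width: 0.0491
finger_force: 40.4
```

>>> send_rows:
  slide:
    - [0,0,0]
    - [0,0,0]
    - [0,0,0]
  spin: [0,0,0]
  jaw: [30,30,30]

```text
time: 9.65
ee_pos: [0.4592, -0.0622, 0.0149]
tool_rot: [0.001, 0.756, 0.655, 0.001]
ft_force: [-1.0, -0.1, 6.7]
width: 0.0493
finger_force: 40.4
```

>>> send_rows:
  slide:
    - [0,0,0.05]
    - [0,0,0.1]
    - [0.05,-0.004,0.13]
    - [0.11,-0.008,0.13]
    - [0.17,-0.012,0.13]
  spin: [0,0,0,0,0]
  jaw: [30,30,30,30,30]

```text
time: 10.15
ee_pos: [0.5878, -0.0718, 0.1135]
tool_rot: [0.002, 0.756, 0.654, 0.001]
ft_force: [0.6, -0.2, -1.7]
width: 0.0489
finger_force: 42.4
```

>>> send_rows:
  slide:
    - [0.035,-0.004,0]
    - [0.035,-0.004,0]
    - [0.035,-0.004,0]
    - [0.035,-0.004,0]
  spin: [0,0,0,0]
  jaw: [30,30,30,30]

```text
time: 10.55
ee_pos: [0.6104, -0.0738, 0.1111]
tool_rot: [-0.0, 0.756, 0.655, -0.001]
ft_force: [-0.3, -0.7, -2.5]
width: 0.0493
finger_force: 42.4
```

>>> send_rows:
  slide:
    - [0.002,0,-0.05]
    - [0.003,0,-0.09]
    - [0.003,0,-0.1]
    - [0.003,0,-0.104]
    - [0.003,0,-0.104]
  spin: [0,0,0,0,0]
  jaw: [30,30,30,30,30]

```text
time: 11.05
ee_pos: [0.6143, -0.0737, 0.0339]
tool_rot: [0.0, 0.756, 0.655, 0.0]
ft_force: [0.3, -0.3, 0.0]
width: 0.049
finger_force: 42.4
```

>>> send_rows:
  slide:
    - [0,0,-0.002]
    - [0,0,-0.004]
    - [0,0,-0.004]
    - [0,0,-0.004]
  spin: [0,0,0,0]
  jaw: [30,30,30,30]

```text
time: 11.45
ee_pos: [0.6142, -0.0738, 0.0303]
tool_rot: [0.0, 0.756, 0.655, 0.0]
ft_force: [0.1, -0.4, -1.6]
width: 0.0489
finger_force: 42.4
```

>>> send_rows:
  slide:
    - [0,0,-0.001]
    - [0,0,-0.001]
    - [0,0,-0.001]
    - [0,0,-0.001]
    - [0,0,0.03]
  spin: [0,0,0,0,0]
  jaw: [60,100,100,100,100]

```text
time: 11.95
ee_pos: [0.6116, -0.0738, 0.0501]
tool_rot: [-0.002, 0.756, 0.655, -0.002]
ft_force: [-0.2, -0.9, -0.5]
width: 0.0853
finger_force: 0.0
```

>>> send_rows:
  slide:
    - [0,0,0.06]
    - [0,0,0.12]
    - [0,0,0.18]
    - [-0.04,-0.03,0.2]
    - [-0.08,-0.065,0.2]
  spin: [0,0,0,0,0]
  jaw: [100,100,100,100,100]

```text
time: 12.45
ee_pos: [0.5558, -0.1216, 0.2057]
tool_rot: [0.002, 0.755, 0.656, 0.002]
ft_force: [0.2, -0.5, -0.5]
width: 0.0851
finger_force: 0.0
```

>>> send_rows:
  slide:
    - [-0.04,-0.035,0]
    - [-0.08,-0.07,0]
    - [-0.121,-0.104,0]
    - [-0.121,-0.104,0]
    - [-0.121,-0.104,0]
  spin: [0,0,0,0,0]
  jaw: [100,100,100,100,100]

```text
time: 12.95
ee_pos: [0.4629, -0.2012, 0.2027]
tool_rot: [0.0, 0.757, 0.654, -0.0]
ft_force: [-0.2, 0.0, 0.6]
width: 0.0855
finger_force: 0.0
```

>>> send_rows:
  slide:
    - [0.001,0.001,-0.06]
    - [0.001,0.001,-0.12]
    - [0.001,0.001,-0.18]
    - [0.001,0.001,-0.225]
    - [0.001,0.001,-0.243]
  spin: [0,0,0,0,0]
  jaw: [100,100,100,100,100]

```text
time: 13.45
ee_pos: [0.4634, -0.1975, 0.0173]
tool_rot: [-0.002, 0.755, 0.656, -0.0]
ft_force: [0.1, -0.4, 0.6]
width: 0.0856
finger_force: 0.0
```

>>> send_rows:
  slide:
    - [0,0,0]
    - [0,0,0]
    - [0,0,0]
    - [0,0,0]
    - [0,0,0]
  spin: [0,0,0,0,0]
  jaw: [100,50,40,40,40]

```text
time: 13.95
ee_pos: [0.4654, -0.2001, 0.022]
tool_rot: [0.001, 0.756, 0.655, 0.001]
ft_force: [-1.2, 1.3, 6.8]
width: 0.0573
finger_force: 42.2
```

>>> send_rows:
  slide:
    - [0,0,0]
    - [0,0,0]
    - [0,0,0]
  spin: [0,0,0]
  jaw: [40,40,40]

```text
time: 14.25
ee_pos: [0.4653, -0.2001, 0.022]
tool_rot: [0.001, 0.756, 0.655, 0.001]
ft_force: [-1.0, 0.5, 7.3]
width: 0.0571
finger_force: 42.2
```

>>> send_rows:
  slide:
    - [0,0,0.05]
    - [0,0,0.1]
    - [0,0,0.16]
    - [0.035,0.05,0.17]
    - [0.07,0.1,0.17]
  spin: [0,0,0,0,0]
  jaw: [40,40,40,40,40]

```text
time: 14.75
ee_pos: [0.5184, -0.1266, 0.1511]
tool_rot: [0.003, 0.758, 0.653, 0.001]
ft_force: [1.4, 0.2, -2.1]
width: 0.0572
finger_force: 44.8
```

>>> send_rows:
  slide:
    - [0.035,0.05,0]
    - [0.07,0.1,0]
    - [0.105,0.15,0]
    - [0.145,0.199,0]
    - [0.145,0.199,0]
  spin: [0,0,0,0,0]
  jaw: [40,40,40,40,40]

```text
time: 15.25
ee_pos: [0.6284, 0.0332, 0.1495]
tool_rot: [-0.001, 0.753, 0.658, 0.004]
ft_force: [-0.1, 0.2, -2.2]
width: 0.0574
finger_force: 44.6
```

>>> send_rows:
  slide:
    - [0,0,0]
    - [0,0,0]
  spin: [0,0]
  jaw: [40,40]

```text
time: 15.45
ee_pos: [0.6247, 0.0228, 0.1479]
tool_rot: [0.0, 0.756, 0.654, -0.001]
ft_force: [-0.2, -0.1, -1.3]
width: 0.0571
finger_force: 44.6
```

>>> send_rows:
  slide:
    - [0.002,0.001,-0.05]
    - [0.002,0.001,-0.1]
    - [0.002,0.001,-0.13]
    - [0.002,0.001,-0.143]
    - [0.002,0.001,-0.143]
  spin: [0,0,0,0,0]
  jaw: [40,40,40,40,40]

```text
time: 15.95
ee_pos: [0.6257, 0.0237, 0.0396]
tool_rot: [-0.0, 0.756, 0.654, -0.001]
ft_force: [0.0, -0.1, -2.9]
width: 0.0573
finger_force: 44.6
```

>>> send_rows:
  slide:
    - [0,0,-0.002]
    - [0,0,-0.004]
    - [0,0,-0.004]
    - [0,0,-0.004]
  spin: [0,0,0,0]
  jaw: [40,40,40,40]

```text
time: 16.35
ee_pos: [0.6272, 0.0252, 0.0382]
tool_rot: [0.0, 0.756, 0.655, 0.0]
ft_force: [-0.6, -0.1, -2.5]
width: 0.0573
finger_force: 44.6
```

>>> send_rows:
  slide:
    - [0,0,-0.002]
    - [0,0,-0.002]
    - [0,0,-0.002]
    - [0,0,-0.002]
    - [0,0,-0.002]
  spin: [0,0,0,0,0]
  jaw: [40,60,100,100,100]

```text
time: 16.85
ee_pos: [0.6269, 0.0253, 0.036]
tool_rot: [0.0, 0.756, 0.655, 0.0]
ft_force: [0.8, 0.3, -0.1]
width: 0.0853
finger_force: 0.0
```

>>> send_rows:
  slide:
    - [0,0,0.06]
    - [0,0,0.12]
    - [0,0,0.18]
    - [-0.03,0.03,0.22]
    - [-0.07,0.07,0.22]
  spin: [0,0,0,0,0]
  jaw: [100,100,100,100,100]

```text
time: 17.35
ee_pos: [0.5778, 0.0775, 0.2056]
tool_rot: [0.003, 0.757, 0.653, 0.004]
ft_force: [-0.2, 1.2, -0.2]
width: 0.0855
finger_force: 0.0
```

>>> send_rows:
  slide:
    - [-0.04,0.04,0]
    - [-0.08,0.08,0]
    - [-0.142,0.158,0]
    - [-0.142,0.158,0]
    - [-0.142,0.158,0]
  spin: [0,0,0,0,0]
  jaw: [100,100,100,100,100]

```text
time: 17.85
ee_pos: [0.465, 0.2001, 0.2014]
tool_rot: [-0.001, 0.753, 0.657, 0.0]
ft_force: [0.8, -0.0, 0.4]
width: 0.0854
finger_force: 0.0
```

>>> send_rows:
  slide:
    - [0,0,0]
    - [0,0,0]
  spin: [0,0]
  jaw: [100,100]

```text
time: 18.05
ee_pos: [0.4686, 0.195, 0.2008]
tool_rot: [0.0, 0.756, 0.654, -0.0]
ft_force: [1.1, -0.5, -0.5]
width: 0.0855
finger_force: 0.0
```

>>> send_rows:
  slide:
    - [0,0.001,-0.06]
    - [0,0.001,-0.12]
    - [0,0.001,-0.18]
    - [0,0.001,-0.21]
    - [0,0.001,-0.222]
  spin: [0,0,0,0,0]
  jaw: [100,100,100,100,100]

```text
time: 18.55
ee_pos: [0.4669, 0.195, 0.0318]
tool_rot: [-0.0, 0.756, 0.654, -0.002]
ft_force: [-1.0, 0.3, 0.7]
width: 0.0855
finger_force: 0.0
```

>>> send_rows:
  slide:
    - [0,0,0]
    - [0,0,0]
    - [0,0,0]
    - [0,0,0]
    - [0,0,0]
  spin: [0,0,0,0,0]
  jaw: [100,40,30,30,30]

```text
time: 19.05
ee_pos: [0.4687, 0.1972, 0.0358]
tool_rot: [0.001, 0.756, 0.655, 0.001]
ft_force: [-1.2, 0.1, 7.1]
width: 0.047
finger_force: 40.3
```

>>> send_rows:
  slide:
    - [0,0,0]
    - [0,0,0]
    - [0,0,0]
  spin: [0,0,0]
  jaw: [30,30,30]

```text
time: 19.35
ee_pos: [0.4687, 0.1972, 0.0359]
tool_rot: [0.001, 0.756, 0.655, 0.001]
ft_force: [-0.2, -0.5, 6.8]
width: 0.047
finger_force: 40.3
```

>>> send_rows:
  slide:
    - [0,0,0.05]
    - [0,0,0.1]
    - [0,-0.01,0.15]
    - [0.05,-0.04,0.15]
    - [0.1,-0.07,0.15]
  spin: [0,0,0,0,0]
  jaw: [30,30,30,30,30]

```text
time: 19.85
ee_pos: [0.5442, 0.1444, 0.1494]
tool_rot: [0.001, 0.755, 0.656, 0.002]
ft_force: [0.3, -0.1, -3.1]
width: 0.0471
finger_force: 43.0
```

>>> send_rows:
  slide:
    - [0.05,-0.015,0]
    - [0.1,-0.028,0]
    - [0.128,-0.028,0]
    - [0.128,-0.028,0]
    - [0.128,-0.028,0]
  spin: [0,0,0,0,0]
  jaw: [30,30,30,30,30]

```text
time: 20.35
ee_pos: [0.6381, 0.1236, 0.1469]
tool_rot: [-0.0, 0.756, 0.655, -0.0]
ft_force: [-0.5, -0.4, -2.7]
width: 0.0469
finger_force: 42.9
```

>>> send_rows:
  slide:
    - [0,0,0]
    - [0,0,0]
  spin: [0,0]
  jaw: [30,30]

```text
time: 20.55
ee_pos: [0.6377, 0.1238, 0.1471]
tool_rot: [-0.0, 0.755, 0.655, -0.0]
ft_force: [0.8, -0.6, -1.5]
width: 0.0472
finger_force: 42.9
```

>>> send_rows:
  slide:
    - [0.002,0,-0.05]
    - [0.002,0,-0.1]
    - [0.002,0,-0.115]
    - [0.002,0,-0.123]
    - [0.002,0,-0.123]
  spin: [0,0,0,0,0]
  jaw: [30,30,30,30,30]

```text
time: 21.05
ee_pos: [0.6405, 0.1239, 0.0553]
tool_rot: [0.0, 0.756, 0.655, 0.0]
ft_force: [-0.4, 0.6, -2.0]
width: 0.047
finger_force: 42.8
```

>>> send_rows:
  slide:
    - [0,0,-0.002]
    - [0,0,-0.004]
    - [0,0,-0.005]
    - [0,0,-0.005]
  spin: [0,0,0,0]
  jaw: [30,30,30,30]

```text
time: 21.45
ee_pos: [0.6405, 0.1235, 0.0514]
tool_rot: [0.0, 0.756, 0.655, 0.0]
ft_force: [1.1, 0.0, -1.6]
width: 0.0469
finger_force: 42.8
```

>>> send_rows:
  slide:
    - [0,0,-0.001]
    - [0,0,-0.002]
    - [0,0,-0.002]
    - [0,0,-0.002]
    - [0,0,-0.002]
  spin: [0,0,0,0,0]
  jaw: [30,30,60,100,100]

```text
time: 21.95
ee_pos: [0.6404, 0.1236, 0.0495]
tool_rot: [0.0, 0.756, 0.655, 0.0]
ft_force: [-1.0, 0.3, 0.6]
width: 0.0781
finger_force: 0.0
```

>>> send_rows:
  slide:
    - [0,0,0]
    - [0,0,0.06]
    - [0,0,0.12]
    - [0,0,0.18]
    - [-0.05,0,0.22]
  spin: [0,0,0,0,0]
  jaw: [100,100,100,100,100]

```text
time: 22.45
ee_pos: [0.6069, 0.1236, 0.218]
tool_rot: [0.001, 0.757, 0.654, 0.003]
ft_force: [1.5, -0.1, -0.2]
width: 0.0853
finger_force: 0.0
```

>>> send_rows:
  slide:
    - [-0.06,-0.03,0]
    - [-0.12,-0.06,0]
    - [-0.18,-0.06,0]
    - [-0.2,-0.06,0]
    - [-0.2,-0.06,0]
  spin: [0,0,0,0,0]
  jaw: [100,100,100,100,100]

```text
time: 22.95
ee_pos: [0.4506, 0.078, 0.2145]
tool_rot: [0.0, 0.756, 0.655, -0.001]
ft_force: [0.2, 0.4, -0.1]
width: 0.0853
finger_force: 0.0
```

```bash
python3 - <<'E'
from h import *
S=dict(a=(.5995,-.172),b=(.613,-.074),c=(.6267,.0238),d=(.640,.1217))
out=[]
for n in("scene","top"):
    im=get_image(n);cal=get_calibration(n)
    im=cv2.resize(im,None,fx=3,fy=3,interpolation=cv2.INTER_CUBIC)
    t=np.linspace(0,6.283,60)
    for k,(x,y) in S.items():
        r=.041; p=proj(cal,np.c_[x+r*np.cos(t),y+r*np.sin(t),0*t+.020])
        cv2.polylines(im,[np.int32((p+.5)*3)],True,(255,255,0),1)
        r=D[k][0]
        for z in(.015,.015+D[k][1]):
            p=proj(cal,np.c_[x+r*np.cos(t),y+r*np.sin(t),0*t+z])
            cv2.polylines(im,[np.int32((p+.5)*3)],True,(255,0,0),1)
    c=proj(cal,np.array([[.62,-.025,.03]]))[0]*3
    u,v=np.int32(c); out.append(im[v-150:v+150,u-360:u+360])
cv2.imwrite("pics/end.png",np.vstack(out));print(read_state()["time"])
E
```

```text
23.05
```

View pics/end.png

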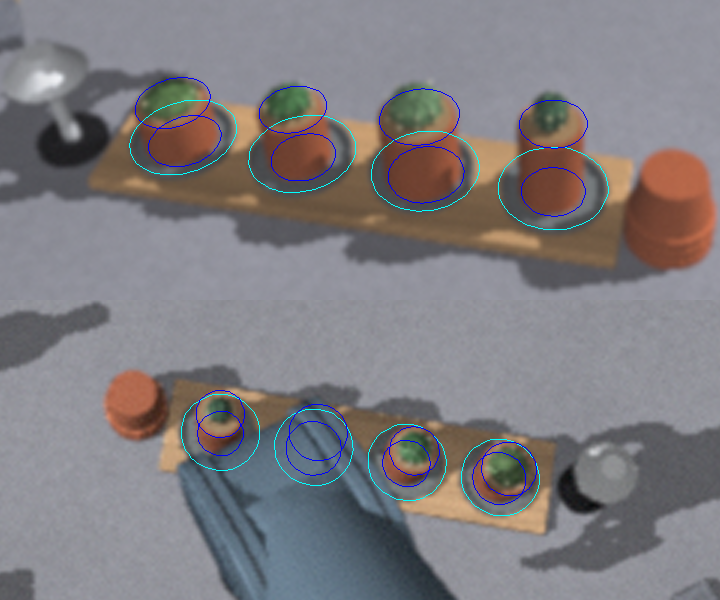

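In both views all four pots stand upright inside their saucers and match the expected outlines to about 3 mm. In the scene view a is next to the lamp (175,130), then b (300,150), c (425,165) and d (553,180). The arm hides c in the top view. The gripper is clear, so I'm handing in.

```bash
python3 -c "
from cell import *
print(close_job())"
```

```text
the job is handed in; nothing more can be done
None
```

I stood cacti a, b, c and d in saucers 1 to 4, with the shortest (a) next to the lamp; the final pictures showed all four upright and close to centred, and the job is handed in at about 23 s of the 96 s allowed, with no verdict returned.

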